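# Prop the jig guard and fit the drilled axle

## Robot

A 7-joint arm with a two-finger parallel gripper is mounted at the origin on the work surface. World frame = base frame: x ahead of the robot, y to its left, z up, the work surface at z = 0. Lengths are in m, angles in rad, forces in N, time in s.
With the tool pointing down it reaches from about 0.4 to 0.925 m from the base axis. Payload 4.1 kg.
Tool frame: the origin (TCP) lies midway between the tips of the shut fingers; the grasp point (between the pads) lies r.grasp_offset behind it (r.grasp_offset is the distance from the TCP to the grasp point, in m); z points along the fingers, y is the line along which they close (so a half turn about z gives the same grasp; the last joint's range is limited). The gripper opens to 85 mm and grips with 20 to 120 N. Pads are 22 mm wide; open, the fingers measure 114 mm over their backs; the gripper's body (76 mm by 85 mm) begins 54 mm behind the grasp point. The pads swing forward as they close: fully open they stand 13 mm farther back than shut.
Start: joints at [-1.42, 0.398, 0.045, 1.537, -0.019, 1.207, -0.051], TCP at [0.161, 0.63, 0.231] pointing down, gripper open.
Joint ranges: [-2.82, 2.82], [-0.49, 2.23], [-1.37, 1.46], [0, 2.46], [-1.36, 4.5], [0.23, 2], [-2.94, 2.94]. Speed limits (rad/s): [2.57, 2.57, 3.14, 3.14, 3.14, 3.14, 3.14].

## Interface

Orientations are given as a 3x3 rotation matrix whose columns are the frame's x, y, z axes.
In Python, from cell import status, eyes, r gives the robot as it stands.
- The arm moves only by the tool send_rows, never from a script. Its arguments are lists of equal length, an entry for each row: "offset": the shift along the tool's x, y, z in cm, a list of three; "twist": the turn, a rotation vector about the tool's x, y, z in degrees, a list of three. In form: {"offset": [[tx, ty, tz], ...], "twist": [[ax, ay, az], ...]}. A call has 1 to 5 rows; each row is the pose to reach, as a shift and turn from the pose commanded when the call began, along the tool's axes at that moment; what a row does not reach only later rows make up. A row lasts 1/12 s, in which the tool goes at most 41.7 mm and 7.16 degrees, less where a joint would pass 70% of its speed; a pose out of reach is approached as far as the arm can. A call with a gripper value outside its range is refused whole. "jaw" is the finger opening in cm, from 0 to 8.54, set as the call begins (left out, the last holds). The fingers move at their own pace and stop on an object; "squeeze" is the grip in N (left out, the last holds). Time passes only in rows, so rows that repeat a pose let the fingers close. It gives the time, the measured TCP pose, the force, the opening and the grip force at its end, in the units of the state.
- status.get_state(): the state, without advancing time (a new reading comes with each control period).
- eyes.camera(name): name is "scene" or "top" or "wrist"; returns a dict with "img" (384x512x3 uint8, red, green, blue), "depth" (384x512 float32, m along the optical axis (not along the pixel's ray), 0 where there is no reading), "vfov" (degrees; the focal length in pixels is half the picture's height over the tangent of half this angle, whatever the lens; pixels are square), "cx", "cy" (the principal point, pixels), "origin" and "rotation" of the camera in the world; the wrist camera has in their place "mount" (4x4, takes a point from camera to tool coordinates, whose origin is the TCP and whose axes are the flange's). Camera axes: x right, y up, looking along -z (the intrinsics and any distortion apply to the point x, -y, -z); pixel columns grow to the right and rows downward; lengths in m; the calibration is good to about 2 mm. A picture is of the moment at which its call begins: read the wrist's pose just before it.
- r.hand_in(): hands the job in; it is judged then, once.
The state is a dict: "clock": time; "joint_positions": joint angles; "joint_vel": joint speeds; "joint_efforts": joint torques, N m; "eef_pos": TCP position; "orientation": TCP orientation; "ft_force": force on the tool from outside, world axes, zero at the start; "torque": the same for the moment, N m; "width": opening from 0.0 (shut) to 1.0 (fully open); "finger_force": force on a finger pad.
Only numpy, scipy, OpenCV 4.12 (cv2) and the standard library are available. Lean on these libraries where they do the work, as an engineer would, in place of code of your own. Each camera call takes 0.05 s, during which the arm holds its last target. There are 200 camera calls.

## Task

Raise the clear guard flap of the drilling jig, swing its prop stay fully upright so that the flap is held open, and only then lift the drilled rod out of the cradle beneath. Thread the rod sideways through both ears of the white bracket, so that it sticks out on either side, and let go of it there. Leave the guard propped open and do not disturb the other things on the bench.

Things in the scene. Friction and masses are not known exactly. Their poses are not given: they have to be found in the camera images.
- jig: Drilling jig fixed to the bench: base plate 200 x 250 x 12 mm (x, y, z). Origin at the centre of its underside; x points from the open front to the back wall (at x = 91, 95 high), y along the hinge. Rod lies along y in two V-blocks at x = -40, y = +-65 (26 long). Front rests at x = -85, y = +-88, 97 high. Stay beside the flap on the +y side. Jig is left of the bracket in some runs, right in others.
- flap (a joint): Guard flap: clear sheet, aluminium frame, 160 mm deep, 200 wide, 10 thick, 0.25 kg, hinged at its far edge. 0 = shut, level, 100 mm above bench; grows as the front edge rises; 1.5 = stop. Damped: lifting takes 5 to 10 N at the handle at 0.5 rad/s. Let go at 1.5 it sinks to 1.28 in about 18 s, then faster; an upright stay stops it at about 1.28, by a 12 mm lug on its +y edge 120 mm from the hinge.
- flap_handle (a point): Centre of the flap handle: a round dark bar (can turn between fingers), 12 mm thick, 110 mm long along the jig's y, parallel to the flap's front edge, in the flap's plane, 205 mm from the hinge line and 39 mm clear of the flap's edge. Axes turn with the flap; x points to the hinge.
- flap_hinge (a point): Middle of the flap's hinge line, 100 mm above the bench at jig x = 85, y = 0 mm. The flap turns about this point's y axis.
- stay (a joint): Prop stay: square steel bar 10 x 10 x 200 mm, turning about the jig's y at jig x = 40, y = 115, z = 52 mm. 0 = lying level, pointing to the jig's front; grows as its free end swings up and back; 1.57 = stop, upright. Stiff: stays where it is put, takes about 3 to 5 N at the pin. Goes fully up only with the flap above about 1.28; the flap then comes to rest against it.
- stay_pin (a point): Grip point of the stay's cross pin: a round dark pin (can turn between fingers), 12 mm thick, that sticks out of the bar to +y for 70 mm, 140 mm from the pivot; this point is on its axis, 53 mm out from the middle of the bar (22 mm from the pin's end). Axes turn with the stay.
- stay_pivot (a point): The stay's pivot, in the middle of the bar's thickness. The stay turns about this point's y axis; the pin's grip point lies 140 mm from it and 53 mm along +y.
- rod_mid (a point): Centre of the drilled axle: a loose plain aluminium rod 18 mm in diameter, 190 mm long, 0.13 kg, under the flap. Its own y axis runs along the rod; both ends are alike. In the cradle its axis is 62 mm above the bench.
- bracket: Axle bracket screwed to the bench: plywood foot 100 x 110 x 12 mm (x, y, z), with two upright white speckled ears 60 mm wide (x), 100 mm high, 10 mm thick. Outer faces of the ears at y = +-30 mm, inner faces at +-20 mm. Origin at the centre of the underside, z up.
- hole_mid (a point): Point half-way between the two ears on the common axis of their round through holes: 23 mm in diameter, axis level along this point's y, 75 mm above the bench, 25 mm below the ears' tops. The rod may be threaded from either side.
- sander: Bystander: black and yellow palm sander, 145 mm high, 120 mm wide, behind. Origin at its underside.
- batten: Bystander: wooden batten 35 x 200 x 25 mm, lying in front, near the robot.
- marker: Bystander: black marker 130 mm long, 14 mm thick, lying in front of the bracket.
- cframe: Bystander: flat blue C-shaped plastic part 150 mm long, 12 mm thick, left front.
- offcut: Bystander: white plastic offcut 110 x 70 x 12 mm, lying behind the bracket.
- driver: Bystander: screwdriver lying right front.
- screwjar: Bystander: glass jar 64 mm wide, 85 mm high, at the back.
Mind the look-alikes: they are no part of the job. What is meant by the bracket is not turquoise, and is the smaller of those in its own colour.

How it is judged:
By the outcome, as a careful person would: the job done as asked, in the order asked, and still so for the second after the job is handed in, with the robot touching nothing.
It also fails if it takes over 72 s, if anything falls off the work surface, if the arm or the gripper's body presses on something with over 40 N, if the wrist force passes 120 N, or if a joint passes its speed limit or range.

## Working session

There is one attempt and no reset: what is moved stays moved. The work goes in short steps, Python scripts to look and compute and a tool call to move; the robot and the scene stay as the last step left them, time stands still between calls to the robot, and variables do not carry over. Pictures are saved under pics/ and viewed, at most 10 in all, crops included, and the job is handed in when it is done.

Besides the shell and the picture viewer there is one more tool, called after ">>>" by a JSON object that holds its "fn" and its "kwargs". send_rows: Moves the arm, as the interface text tells. Its arguments: {"type":"object","properties":{"offset":{"type":"array"},"twist":{"type":"array"},"jaw":{"type":"number"},"squeeze":{"type":"number"}},"required":["offset","twist"]}

```bash
ls; mkdir -p pics; python3 - <<'E'
from cell import status,eyes,r
import cv2,numpy as np
print(status.get_state(), r.grasp_offset)
for n in ("scene","top"):
    c=eyes.camera(n); np.savez(f"pics/{n}.npz",**c)
    cv2.imwrite(f"pics/{n}.png",cv2.resize(c["img"][:,:,::-1],(800,600),interpolation=cv2.INTER_CUBIC))
    print(n,{k:v for k,v in c.items() if k not in("img","depth")})
E
```

```text
pics
{'clock': 0.0, 'joint_positions': array([-1.41997522,  0.39917998,  0.04505258,  1.53789177, -0.01870972,
        1.20685329, -0.05069269]), 'joint_vel': array([-4.96404655e-04, -3.69258063e-05, -1.00368567e-04,  2.82157933e-04,
        8.74546108e-04, -2.89125449e-04,  6.52483110e-04]), 'joint_efforts': array([ 4.75729539e-04, -4.75126076e+01,  1.36492442e+00, -2.54216766e+01,
        1.15502748e-02,  9.59838188e-03,  4.85776155e-06]), 'eef_pos': array([0.16053224, 0.6292196 , 0.23026635]), 'orientation': array([[-9.68981027e-01,  2.47134884e-01, -3.44479814e-04],
       [ 2.47135089e-01,  9.68979213e-01, -1.87924074e-03],
       [-1.30632162e-04, -1.90608167e-03, -9.99998175e-01]]), 'ft_force': array([-0.08612466, -0.38951064, -0.41333899]), 'torque': array([ 0.00802978, -0.06617691,  0.0144419 ]), 'finger_force': 0.0, 'width': 1.0025912737290616} 0.0187
scene {'vfov': 49.00313672011681, 'cx': 251.3481668318149, 'cy': 194.36633966412913, 'origin': array([ 0.97419069, -0.69507738,  1.20418327]), 'rotation': array([[ 0.87285034, -0.3755809 ,  0.31156262],
       [ 0.48795627,  0.67902698, -0.54847155],
       [-0.00556399,  0.63076252,  0.77595598]])}
top {'vfov': 53.83694401376742, 'cx': 253.54037497929664, 'cy': 185.45117476712772, 'origin': array([0.45467651, 0.10729529, 1.40308968]), 'rotation': array([[ 0.02119139,  0.99876679, -0.04489793],
       [-0.99973643,  0.02156585,  0.00787243],
       [ 0.00883098,  0.04471927,  0.99896056]])}
```

View pics/scene.png

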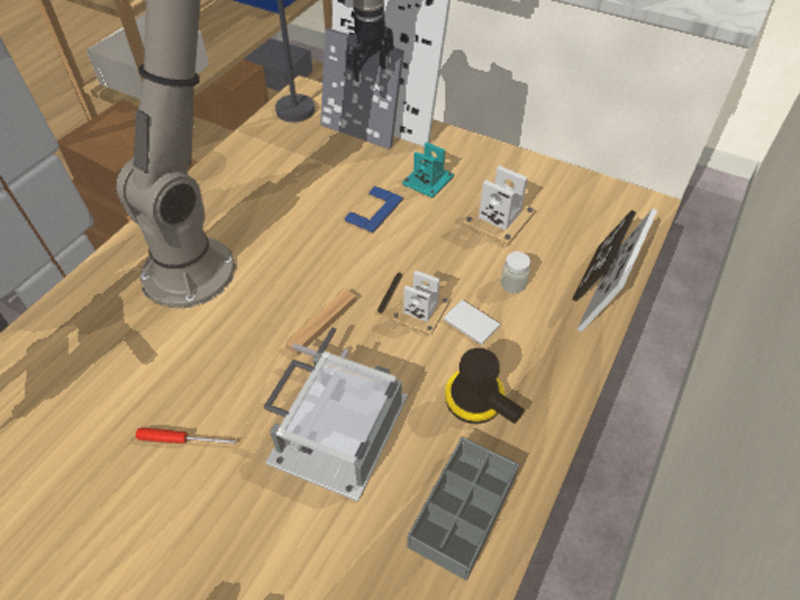

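View pics/top.png

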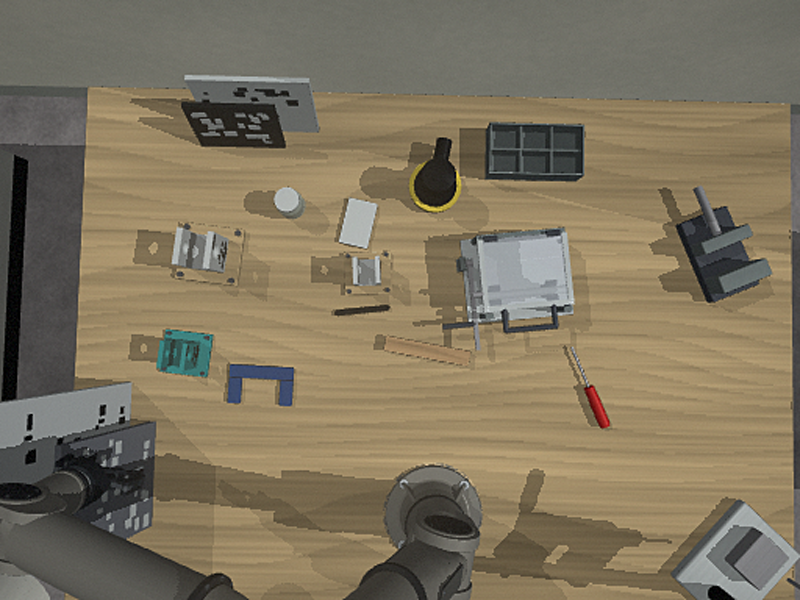

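```bash
cat > h.py <<'E'
import numpy as np,cv2
from scipy.spatial.transform import Rotation as R
def K(c): return c["img"].shape[0]/2/np.tan(np.radians(float(c["vfov"]))/2)
def campose(c,T=None):
    if "mount" in c:
        M=T@c["mount"]; return M[:3,3],M[:3,:3]
    return c["origin"],c["rotation"]
def ray(c,u,v,T=None):
    o,Rm=campose(c,T); f=K(c)
    return o,Rm@np.array([(u-c["cx"])/f,-(v-c["cy"])/f,-1.])
def onz(c,u,v,z,T=None):
    o,d=ray(c,u,v,T); return o+d*(z-o[2])/d[2]
def proj(c,p,T=None):
    o,Rm=campose(c,T); q=(np.asarray(p)-o)@Rm; f=K(c)
    return np.stack([c["cx"]-f*q[...,0]/q[...,2],c["cy"]+f*q[...,1]/q[...,2]],-1)
def tri(rays):
    A=0;b=0
    for o,d in rays:
        d=d/np.linalg.norm(d);P=np.eye(3)-np.outer(d,d);A=A+P;b=b+P@o
    p=np.linalg.solve(A,b); return p,[np.linalg.norm(np.cross(p-o,d/np.linalg.norm(d))) for o,d in rays]
def tcp(s):
    T=np.eye(4);T[:3,:3]=s["orientation"];T[:3,3]=s["eef_pos"];return T
def move(s,p,Rt):
    "offset cm, twist deg from present pose s to TCP p, orientation Rt"
    Rc=s["orientation"]
    return (Rc.T@(np.asarray(p)-s["eef_pos"])*100).round(2),R.from_matrix(Rc.T@Rt).as_rotvec(degrees=True).round(2)
def snap(tag):
    from cell import status,eyes
    s=status.get_state();c=eyes.camera("wrist");T=tcp(s);np.savez(f"pics/{tag}.npz",T=T,**c)
    cv2.imwrite(f"pics/{tag}.png",cv2.resize(c["img"][:,:,::-1],(800,600),interpolation=cv2.INTER_CUBIC));return s,c,T
E
python3 - <<'E'
import numpy as np,cv2
t=np.load("pics/top.npz")["img"];s=np.load("pics/scene.npz")["img"]
f=lambda i,x,y,w,h,k:cv2.resize(i[y:y+h,x:x+w,::-1],(w*k,h*k),interpolation=cv2.INTER_CUBIC)
a=f(t,208,130,170,110,4) # 680x440
b=f(s,165,165,130,155,4)
cv2.imwrite("pics/a.png",a);cv2.imwrite("pics/b.png",b);print(a.shape,b.shape)
E
```

```text
(440, 680, 3) (620, 520, 3)
```

View pics/a.png

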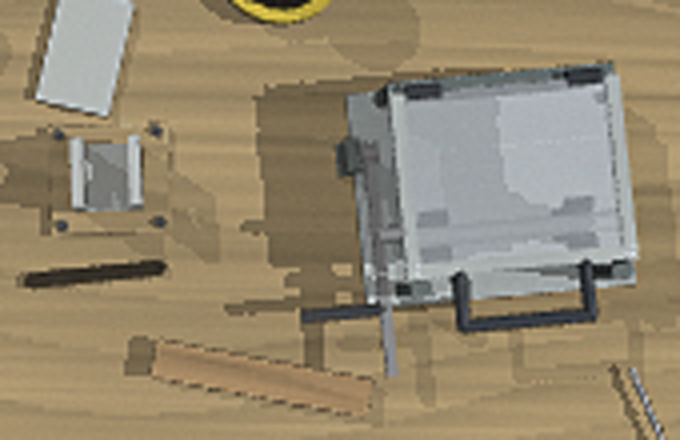

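View pics/b.png

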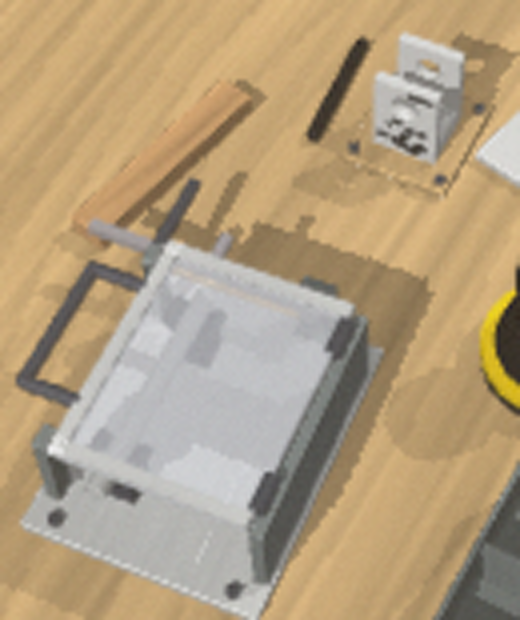

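```bash
cat > m1.py <<'E'
from h import *
t=dict(np.load("pics/top.npz"));s=dict(np.load("pics/scene.npz"))
A=lambda u,v:(208+(u+.5)/4-.5,130+(v+.5)/4-.5); B=lambda u,v:(165+(u+.5)/4-.5,165+(v+.5)/4-.5)
for n,a,b in [("h+y",(461,325),(95,268)),("h-y",(596,317),(25,382)),("pin end",(303,316),(195,183)),("stay tip",(391,374),(92,226)),
  ("flap fl",(394,268),(172,247)),("flap fr",(636,255),(57,445)),("flap bl",(388,88),(355,308)),
  ("ear R top front",(135,208),(377,76)),("ear L tf",(77,208),(402,38))]:
    p,e=tri([ray(t,*A(*a)),ray(s,*B(*b))]); print(n,(p*1000).round(),(np.array(e)*1000).round(1))
for n,a in [("s1",(58,133)),("s2",(155,130)),("s3",(60,226)),("s4",(158,222))]: print(n,(onz(t,*A(*a),.012)*1000).round())
for n,a in [("ear R",(135,208)),("earR b",(135,137)),("earL f",(77,208)),("earL b",(77,137))]: print(n,(onz(t,*A(*a),.1)*1000).round())
E
python3 m1.py
```

```text
h+y [ 431. -143.  101.] [0.3 0.3]
h-y [ 443. -257.  104.] [3.3 3.3]
pin end [436. -10.  60.] [0.7 0.7]
stay tip [385. -90.  61.] [0. 0.]
flap fl [474. -89.  92.] [5.5 5.5]
flap fr [ 496. -290.  109.] [3. 3.]
flap bl [632. -78. 105.] [2.2 2.2]
ear R top front [527. 140.  97.] [2.1 2.1]
ear L tf [526. 190.  97.] [1.6 1.6]
s1 [598. 214.  12.]
s2 [603. 125.  12.]
s3 [512. 210.  12.]
s4 [518. 120.  12.]
ear R [526. 139. 100.]
earR b [587. 141. 100.]
earL f [524. 189. 100.]
earL b [586. 191. 100.]
```

```bash
cat >> h.py <<'E'
def Rdown(yaw):
    "tool y along world heading yaw(deg), z down"
    a=np.radians(yaw);y=np.array([np.cos(a),np.sin(a),0]);z=np.array([0,0,-1.]);return np.stack([np.cross(y,z),y,z],1)
def chain(P,Rc,wps):
    "per waypoint (p,R): the call's end offset (cm) and twist (deg), rounded, chained"
    for p,Rt in wps:
        o=(Rc.T@(np.asarray(p)-P)*100).round(1);w=R.from_matrix(Rc.T@Rt).as_rotvec(degrees=True).round(1)
        print(o.tolist(),w.tolist()); P=P+Rc@o/100; Rc=Rc@R.from_rotvec(w,degrees=True).as_matrix()
E
python3 - <<'E'
from h import *
from cell import status,eyes
s=status.get_state();c=eyes.camera("wrist");print(c["mount"].round(3),c["vfov"],c["cx"],c["cy"])
chain(s["eef_pos"],s["orientation"],[((.30,.50,.30),Rdown(58)),((.42,.34,.34),Rdown(32)),((.48,.166,.34),Rdown(6))])
E
```

```text
[[ 0.     0.965  0.262  0.066]
 [ 1.    -0.001  0.001  0.   ]
 [ 0.001  0.262 -0.965 -0.142]
 [ 0.     0.     0.     1.   ]] 65.45810788332366 256.27081153913326 187.89396953367094
[-16.7, -9.1, -6.9] [-0.1, 0.0, 17.7]
[-18.7, -7.2, -4.0] [0.0, 0.0, 26.0]
[-17.9, -4.1, -0.0] [0.0, 0.0, 26.0]
```

>>> {"fn": "send_rows", "kwargs": {"offset": [[-16.7, -9.1, -6.9], [-16.7, -9.1, -6.9], [-16.7, -9.1, -6.9], [-16.7, -9.1, -6.9], [-16.7, -9.1, -6.9]], "twist": [[0, 0, 17.7], [0, 0, 17.7], [0, 0, 17.7], [0, 0, 17.7], [0, 0, 17.7]], "jaw": 4, "squeeze": 60}}

```text
clock: 0.57
eef_pos: [0.3022, 0.4981, 0.3012]
orientation: [[-0.847, 0.532, 0.001], [0.532, 0.847, -0.0], [-0.001, 0.0, -1.0]]
ft_force: [0.3, 0.2, 0.0]
width: 0.469
finger_force: 0.0
```

>>> {"fn": "send_rows", "kwargs": {"offset": [[-18.7, -7.2, -4.0], [-18.7, -7.2, -4.0], [-18.7, -7.2, -4.0], [-18.7, -7.2, -4.0], [-18.7, -7.2, -4.0]], "twist": [[0, 0, 26], [0, 0, 26], [0, 0, 26], [0, 0, 26], [0, 0, 26]]}}

```text
clock: 0.98
eef_pos: [0.4217, 0.3375, 0.3408]
orientation: [[-0.526, 0.85, 0.0], [0.85, 0.526, -0.0], [-0.0, 0.0, -1.0]]
ft_force: [1.1, -0.7, -0.2]
width: 0.472
finger_force: 0.0
```

>>> {"fn": "send_rows", "kwargs": {"offset": [[-18, 1, 0], [-18, 1, 0], [-18, 1, 0], [-18, 1, 0], [-18, 1, 0]], "twist": [[0, 0, 26], [0, 0, 26], [0, 0, 26], [0, 0, 26], [0, 0, 26]]}}

```text
clock: 1.4
eef_pos: [0.5274, 0.185, 0.3406]
orientation: [[-0.092, 0.996, 0.002], [0.996, 0.092, -0.004], [-0.004, 0.002, -1.0]]
ft_force: [-0.6, -0.6, -0.2]
width: 0.471
finger_force: 0.0
```

```bash
python3 - <<'E'
from h import *
s,c,T=snap("w1")
chain(s["eef_pos"],s["orientation"],[((.50,.02,.34),Rdown(6)),((.48,-.11,.34),Rdown(6.1))])
E
```

```text
[-16.2, -4.2, 0.1] [0.1, 0.2, -0.7]
[-12.7, -3.4, 0.0] [0.0, 0.0, -0.1]
```

>>> {"fn": "send_rows", "kwargs": {"offset": [[-16.2, -4.2, 0], [-16.2, -4.2, 0], [-16.2, -4.2, 0], [-16.2, -4.2, 0], [-16.2, -4.2, 0]], "twist": [[0, 0.2, 0.7], [0, 0.2, 0.7], [0, 0.2, 0.7], [0, 0.2, 0.7], [0, 0.2, 0.7]]}}

```text
clock: 1.87
eef_pos: [0.4978, 0.0174, 0.3408]
orientation: [[-0.079, 0.997, -0.0], [0.997, 0.079, 0.001], [0.001, -0.0, -1.0]]
ft_force: [0.6, -1.9, 0.4]
width: 0.466
finger_force: 0.0
```

>>> {"fn": "send_rows", "kwargs": {"offset": [[-12.7, -3.4, 0], [-12.7, -3.4, 0], [-12.7, -3.4, 0], [-12.7, -3.4, 0], [-12.7, -3.4, 0]], "twist": [[0, 0, 0], [0, 0, 0], [0, 0, 0], [0, 0, 0], [0, 0, 0]]}}

```text
clock: 2.28
eef_pos: [0.4762, -0.1054, 0.34]
orientation: [[-0.086, 0.996, 0.0], [0.996, 0.086, 0.004], [0.004, 0.0, -1.0]]
ft_force: [-0.3, 0.3, 0.3]
width: 0.468
finger_force: 0.0
```

```bash
python3 - <<'E'
from h import *
s,c,T=snap("w2");print(s["eef_pos"],s["orientation"].round(3))
a=np.load("pics/w1.npz");i=a["img"];j=c["img"]
print(proj(dict(a),[.556,.166,.1],a["T"]),proj(c,[[.437,-.2,.1],[.439,-.031,.052]],T))
f=lambda i,x,y,w,h,k:cv2.resize(i[y:y+h,x:x+w,::-1],(w*k,h*k),interpolation=cv2.INTER_CUBIC)
cv2.imwrite("pics/w12.png",np.hstack([cv2.resize(j[:,:,::-1],(800,600),interpolation=cv2.INTER_CUBIC)]))
E
```

```text
[ 0.47623981 -0.10535799  0.34004701] [[-0.086  0.996  0.   ]
 [ 0.996  0.086  0.004]
 [ 0.004  0.    -1.   ]]
[276.35604682 175.22142812] [[221.75880634 226.12197661]
 [233.96541723  99.09691723]]
```

View pics/w12.png

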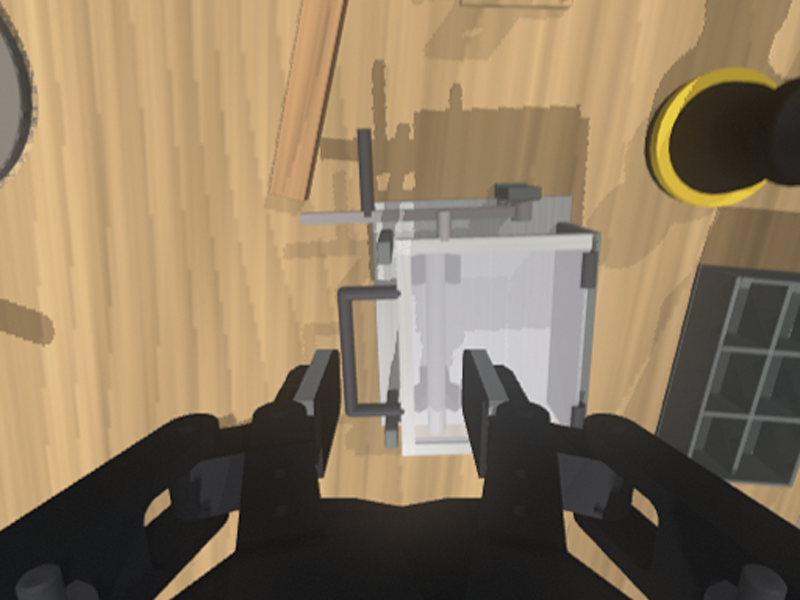

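View pics/w1.png

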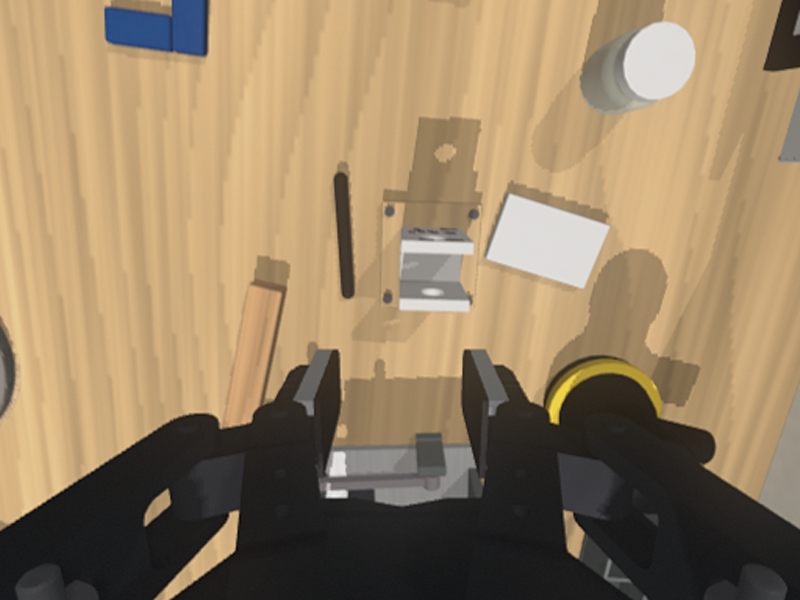

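```bash
cat >> m1.py <<'E'
print("----")
w2=dict(np.load("pics/w2.npz"));w1=dict(np.load("pics/w1.npz"))
W=lambda u,v:((u+.5)*.64-.5,(v+.5)*.64-.5)
for n,w,a,b in [("h+y",(346,293),(461,325),(95,268)),("h-y",(351,411),(595,317),(25,382)),("pin end",(364,129),(302,316),(195,183)),("tip",(302,218),(391,374),(92,226))]:
    p,e=tri([ray(w2,*W(*w),w2["T"]),ray(t,*A(*a)),ray(s,*B(*b))]);print(n,(p*1000).round(1),(np.array(e)*1000).round(1))
    print("   at z",[(onz(w2,*W(*w),z,w2["T"])*1000).round(1) for z in (.1,.052,.06)])
for n,w,a,z in [("s1",(389,211),(58,133),.012),("s2",(387,297),0,.012),("s3",(474,213),0,.012),("s4",(473,300),0,.012),
  ("Lear f",(402,246),0,.1),("Lear b",(473,247),0,.1),("Rear f",(400,306),0,.1),("Rear b",(469,307),0,.1)]:
    print(n,(onz(w1,*W(*w),z,w1["T"])*1000).round(1))
for n,w,a,b in [("earR front",(399,306),(135,210),(377,74)),("earL front",(402,246),(77,210),(402,38))]:
    p,e=tri([ray(w1,*W(*w),w1["T"]),ray(t,*A(*a)),ray(s,*B(*b))]);print(n,(p*1000).round(1),(np.array(e)*1000).round(1))
E
python3 m1.py | sed -n '/----/,$p'
```

```text
----
h+y [ 432.  -143.9  101.9] [1.5 1.4 0.2]
   at z [array([ 433.3, -145.1,  100. ]), array([ 428.6, -158.4,   52. ]), array([ 429.3, -156.1,   60. ])]
h-y [ 442.9 -255.8  101.9] [1.7 3.9 2.3]
   at z [array([ 444. , -255.5,  100. ]), array([ 440.6, -282.6,   52. ]), array([ 441.2, -278.1,   60. ])]
pin end [435.8  -9.9  59.6] [0.7 0.8 0.2]
   at z [array([439.8, -12.8, 100. ]), array([435.9,  -9.4,  52. ]), array([436.6,  -9.9,  60. ])]
tip [385.8 -89.8  60.8] [0.6 0.4 0.3]
   at z [array([394.2, -85.3, 100. ]), array([384.6, -91. ,  52. ]), array([386.2, -90. ,  60. ])]
s1 [514.3 206.4  12. ]
s2 [519.8 117.5  12. ]
s3 [598.8 212.2  12. ]
s4 [609.9 122.5  12. ]
Lear f [528.7 187.3 100. ]
Lear b [587.1 191.9 100. ]
Rear f [531.8 135.6 100. ]
Rear b [590.6 140.2 100. ]
earR front [528.3 138.4 103.6] [3.  4.7 2.3]
earL front [526.6 188.6  99.5] [2.5 3.8 1.8]
```

```bash
python3 - <<'E'
from h import *
from cell import status
s=status.get_state();chain(s["eef_pos"],s["orientation"],[((.438,-.2,.14),Rdown(5.8)),((.438,-.2,.082),Rdown(5.8))])
th=np.arange(31)*.05; p=np.stack([20.5*(1-np.cos(th)),-20.5*np.sin(th)],1).round(1)
for k in range(6): print([[0,*(p[k*5+i]-p[k*5]).round(1).tolist()] for i in range(1,6)])
E
```

```text
[-9.5, -4.8, 19.9] [0.0, -0.3, -0.6]
[0.0, 0.0, 5.8] [0.0, 0.0, -0.0]
[[0, 0.0, -1.0], [0, 0.1, -2.0], [0, 0.2, -3.1], [0, 0.4, -4.1], [0, 0.6, -5.1]]
[[0, 0.3, -1.0], [0, 0.6, -1.9], [0, 1.0, -2.9], [0, 1.4, -3.8], [0, 1.9, -4.7]]
[[0, 0.5, -0.9], [0, 1.1, -1.8], [0, 1.7, -2.6], [0, 2.3, -3.4], [0, 3.0, -4.2]]
[[0, 0.7, -0.7], [0, 1.5, -1.4], [0, 2.3, -2.1], [0, 3.1, -2.7], [0, 3.9, -3.3]]
[[0, 0.9, -0.5], [0, 1.8, -1.0], [0, 2.7, -1.4], [0, 3.7, -1.8], [0, 4.6, -2.2]]
[[0, 1.0, -0.3], [0, 2.0, -0.5], [0, 3.0, -0.7], [0, 4.0, -0.9], [0, 5.0, -0.9]]
```

>>> {"fn": "send_rows", "kwargs": {"offset": [[-9.5, -4.8, 13], [-9.5, -4.8, 13], [-9.5, -4.8, 13], [-9.5, -4.8, 13], [-9.5, -4.8, 13]], "twist": [[0, -0.3, -0.6], [0, -0.3, -0.6], [0, -0.3, -0.6], [0, -0.3, -0.6], [0, -0.3, -0.6]], "jaw": 3.2}}

```text
clock: 2.75
eef_pos: [0.4327, -0.2014, 0.2041]
orientation: [[-0.099, 0.995, -0.011], [0.995, 0.099, -0.001], [-0.0, -0.011, -1.0]]
ft_force: [-0.3, -0.2, -0.7]
width: 0.373
finger_force: 0.0
```

>>> {"fn": "send_rows", "kwargs": {"offset": [[0, 0, 3.5], [0, 0, 6.9], [0, 0, 6.9]], "twist": [[0, 0, 0], [0, 0, 0], [0, 0, 0]]}}

```text
clock: 3.0
eef_pos: [0.4351, -0.1964, 0.1353]
orientation: [[-0.106, 0.994, -0.011], [0.994, 0.106, 0.002], [0.003, -0.011, -1.0]]
ft_force: [-2.0, 1.6, -0.2]
width: 0.374
finger_force: 0.0
```

```bash
python3 - <<'E'
from h import *
s,c,T=snap("w3");print(s["ft_force"],s["clock"]);chain(s["eef_pos"],s["orientation"],[((.438,-.2,.082),Rdown(5.8))])
E
```

```text
[-2.0248181   1.59099515 -0.18989693] 3.0
[-0.4, 0.3, 5.3] [-0.6, -0.2, 0.3]
```

View pics/w3.png

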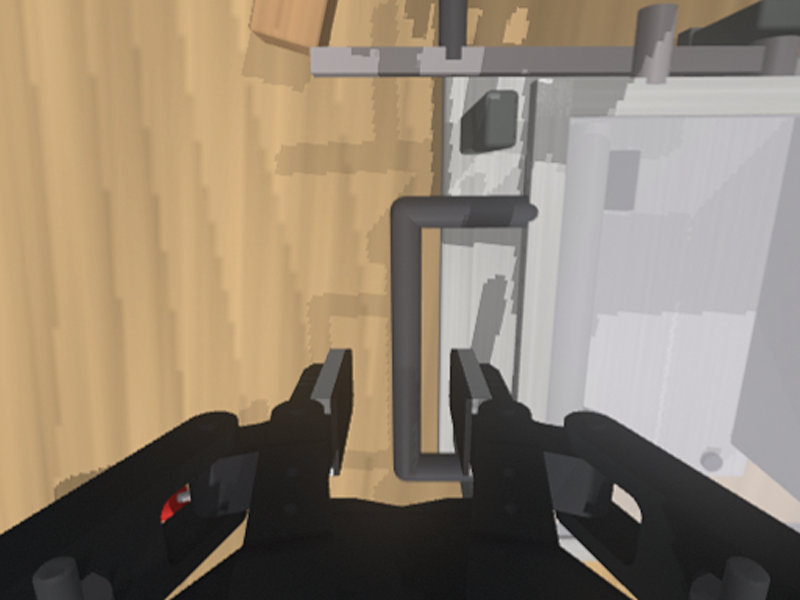

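>>> {"fn": "send_rows", "kwargs": {"offset": [[-0.2, 0.2, 2.7], [-0.2, 0.2, 5.3], [-0.2, 0.2, 5.3], [-0.2, 0.2, 5.3]], "twist": [[-0.5, 0, 0.2], [-0.5, 0, 0.2], [-0.5, 0, 0.2], [-0.5, 0, 0.2]]}}

```text
clock: 3.38
eef_pos: [0.4414, -0.2019, 0.0885]
orientation: [[-0.101, 0.995, 0.009], [0.995, 0.101, -0.0], [-0.001, 0.009, -1.0]]
ft_force: [0.9, -0.7, 1.1]
width: 0.376
finger_force: 0.0
```

>>> {"fn": "send_rows", "kwargs": {"offset": [[0, 0, 0], [0, 0, 0], [0, 0, 0], [0, 0, 0], [0, 0, 0]], "twist": [[0, 0, 0], [0, 0, 0], [0, 0, 0], [0, 0, 0], [0, 0, 0]], "jaw": 0.4, "squeeze": 80}}

```text
clock: 3.8
eef_pos: [0.4377, -0.2031, 0.0894]
orientation: [[-0.099, 0.995, 0.005], [0.995, 0.099, 0.001], [0.001, 0.005, -1.0]]
ft_force: [-9.3, 0.5, 9.9]
width: 0.106
finger_force: 78.3
```

>>> {"fn": "send_rows", "kwargs": {"offset": [[0, 0, 0], [0, 0, 0], [0, 0, 0.4], [0, 0, 0.8], [0, 0, 0.8]], "twist": [[0, 0, 0], [0, 0, 0], [0, 0, 0], [0, 0, 0], [0, 0, 0]], "jaw": 3.0}}

```text
clock: 4.22
eef_pos: [0.4407, -0.2023, 0.0792]
orientation: [[-0.1, 0.995, 0.009], [0.995, 0.1, -0.001], [-0.001, 0.009, -1.0]]
ft_force: [-0.2, 0.3, -0.5]
width: 0.351
finger_force: 0.0
```

>>> {"fn": "send_rows", "kwargs": {"offset": [[0, 0, 0], [0, 0, 0], [0, 0, 0], [0, 0, 0], [0, 0, 0]], "twist": [[0, 0, 0], [0, 0, 0], [0, 0, 0], [0, 0, 0], [0, 0, 0]], "jaw": 0.4, "squeeze": 80}}

```text
clock: 4.63
eef_pos: [0.4376, -0.2028, 0.0792]
orientation: [[-0.099, 0.995, 0.003], [0.995, 0.099, 0.001], [0.0, 0.003, -1.0]]
ft_force: [-6.1, 0.4, 6.4]
width: 0.115
finger_force: 78.0
```

>>> {"fn": "send_rows", "kwargs": {"offset": [[0, 0, -1.0], [0, 0.1, -2.0], [0, 0.2, -3.1], [0, 0.4, -4.1], [0, 0.6, -5.1]], "twist": [[0, 0, 0], [0, 0, 0], [0, 0, 0], [0, 0, 0], [0, 0, 0]]}}

```text
clock: 5.05
eef_pos: [0.4437, -0.202, 0.1308]
orientation: [[-0.099, 0.995, 0.005], [0.995, 0.099, 0.0], [-0.0, 0.005, -1.0]]
ft_force: [-2.8, -3.0, -10.6]
width: 0.108
finger_force: 77.8
```

>>> {"fn": "send_rows", "kwargs": {"offset": [[0, 0.3, -1.0], [0, 0.6, -1.9], [0, 1.0, -2.9], [0, 1.4, -3.8], [0, 1.9, -4.7]], "twist": [[0, 0, 0], [0, 0, 0], [0, 0, 0], [0, 0, 0], [0, 0, 0]]}}

```text
clock: 5.47
eef_pos: [0.4613, -0.2, 0.1779]
orientation: [[-0.099, 0.995, 0.002], [0.995, 0.099, 0.001], [0.001, 0.002, -1.0]]
ft_force: [-11.2, -1.6, -1.3]
width: 0.114
finger_force: 77.9
```

Handle is following well; continue the arc.

>>> {"fn": "send_rows", "kwargs": {"offset": [[0, 0.5, -0.9], [0, 1.1, -1.8], [0, 1.7, -2.6], [0, 2.3, -3.4], [0, 3.0, -4.2]], "twist": [[0, 0, 0], [0, 0, 0], [0, 0, 0], [0, 0, 0], [0, 0, 0]]}}

```text
clock: 5.88
eef_pos: [0.4896, -0.1969, 0.2203]
orientation: [[-0.098, 0.995, -0.0], [0.995, 0.098, 0.002], [0.002, -0.0, -1.0]]
ft_force: [-9.8, -0.6, -4.2]
width: 0.107
finger_force: 77.8
```

>>> {"fn": "send_rows", "kwargs": {"offset": [[0, 0.7, -0.7], [0, 1.5, -1.4], [0, 2.3, -2.1], [0, 3.1, -2.7], [0, 3.9, -3.3]], "twist": [[0, 0, 0], [0, 0, 0], [0, 0, 0], [0, 0, 0], [0, 0, 0]]}}

```text
clock: 6.3
eef_pos: [0.5269, -0.1927, 0.2544]
orientation: [[-0.098, 0.995, -0.004], [0.995, 0.098, 0.004], [0.004, -0.003, -1.0]]
ft_force: [-14.7, 3.8, 5.1]
width: 0.11
finger_force: 78.0
```

>>> {"fn": "send_rows", "kwargs": {"offset": [[0, 0.9, -0.5], [0, 1.8, -1.0], [0, 2.7, -1.4], [0, 3.7, -1.8], [0, 4.6, -2.2]], "twist": [[0, 0, 0], [0, 0, 0], [0, 0, 0], [0, 0, 0], [0, 0, 0]]}}

```text
clock: 6.72
eef_pos: [0.5738, -0.1874, 0.2793]
orientation: [[-0.099, 0.995, -0.0], [0.995, 0.099, 0.005], [0.005, 0.0, -1.0]]
ft_force: [-16.5, 6.0, 17.0]
width: 0.111
finger_force: 78.2
```

>>> {"fn": "send_rows", "kwargs": {"offset": [[0, 1.0, -0.3], [0, 2.0, -0.5], [0, 3.0, -0.7], [0, 4.0, -0.8], [0, 4.8, -0.9]], "twist": [[0, 0, 0], [0, 0, 0], [0, 0, 0], [0, 0, 0], [0, 0, 0]]}}

```text
clock: 7.13
eef_pos: [0.6254, -0.1816, 0.2905]
orientation: [[-0.101, 0.995, 0.009], [0.995, 0.101, 0.004], [0.003, 0.009, -1.0]]
ft_force: [-8.0, 3.7, 10.4]
width: 0.104
finger_force: 82.3
```

```bash
python3 - <<'E'
from h import *
from cell import status
s=status.get_state()
xj=np.array([np.cos(.101),np.sin(.101),0]);yj=np.array([-xj[1],xj[0],0]);h=np.array([.438,-.2,.1])+.205*xj
g=s["eef_pos"]-.0187*s["orientation"][:,2]; d=g-h;print("flap",np.arctan2(d[2],-(d@xj)),np.hypot(d[2],d@xj),s["ft_force"])
piv=h-.045*xj+.115*yj;piv[2]=.052
# pin
pin=np.array([.438,-.032,.059]);print("piv",piv,"pin rel",(pin-piv)@xj,(pin-piv)@yj)
p=pin+.004*yj;p[2]-=.0187
up=s["eef_pos"]+[0,0,.06]
chain(s["eef_pos"],s["orientation"],[(up,Rdown(5.8)),((.52,-.09,.30),Rdown(5.8)),((p[0],p[1],.13),Rdown(5.8)),(p,Rdown(5.8))])
E
```

```text
flap 1.4905069121670165 0.20991128957841546 [-8.01798744  3.65699085 10.36633955]
piv [ 0.58558935 -0.06945352  0.052     ] pin rel -0.14306083371743258 0.05214384417516408
[0.0, 0.1, -6.0] [0.5, -0.2, 0.0]
[10.2, -9.6, 5.0] [0.0, 0.0, 0.0]
[7.0, -7.6, 17.0] [0.0, 0.0, 0.0]
[-0.0, -0.0, 9.0] [0.0, 0.0, 0.0]
```

>>> {"fn": "send_rows", "kwargs": {"offset": [[0, 0, 0], [0, 0, 0], [0, 0, -3], [0, 0, -6], [0, 0, -6]], "twist": [[0, 0, 0], [0, 0, 0], [0.3, 0, 0], [0.5, 0, 0], [0.5, 0, 0]], "jaw": 3.2}}

```text
clock: 7.55
eef_pos: [0.6285, -0.1851, 0.3529]
orientation: [[-0.099, 0.995, 0.014], [0.995, 0.1, -0.005], [-0.006, 0.013, -1.0]]
ft_force: [-0.1, -0.2, 0.4]
width: 0.372
finger_force: 0.0
```

>>> {"fn": "send_rows", "kwargs": {"offset": [[0, -4, 0], [10.2, -9.6, 5.0], [10.2, -9.6, 5.0], [10.2, -9.6, 5.0], [10.2, -9.6, 5.0]], "twist": [[0, 0, 0], [0, 0, 0], [0, 0, 0], [0, 0, 0], [0, 0, 0]]}}

```text
clock: 7.97
eef_pos: [0.5144, -0.0839, 0.2911]
orientation: [[-0.107, 0.994, -0.008], [0.994, 0.107, 0.007], [0.008, -0.007, -1.0]]
ft_force: [0.2, 0.9, -0.5]
width: 0.375
finger_force: 0.0
```

>>> {"fn": "send_rows", "kwargs": {"offset": [[7.0, -7.6, 17.0], [7.0, -7.6, 17.0], [7.0, -7.6, 17.0], [7.0, -7.6, 17.0], [7.0, -7.6, 17.0]], "twist": [[0, 0, 0], [0, 0, 0], [0, 0, 0], [0, 0, 0], [0, 0, 0]]}}

```text
clock: 8.38
eef_pos: [0.436, -0.0288, 0.1237]
orientation: [[-0.099, 0.995, 0.002], [0.995, 0.099, 0.0], [0.0, 0.002, -1.0]]
ft_force: [0.2, 0.5, -0.3]
width: 0.374
finger_force: 0.0
```

```bash
python3 - <<'E'
from h import *
s,c,T=snap("w4");print(s["eef_pos"],s["clock"],s["ft_force"])
pin=np.array([.438,-.032,.059])
yj=np.array([-.101,.995,0])
print(proj(c,[pin,pin+.022*yj,pin-.048*yj],T)/.64)
p=pin+.004*yj;p[2]-=.020
chain(s["eef_pos"],s["orientation"],[(p,Rdown(5.8))])
E
```

```text
[ 0.43599159 -0.02878108  0.12373191] 8.3833 [ 0.21192654  0.51010549 -0.31931952]
[[403.8140569  321.62356434]
 [403.8382273  275.54421051]
 [403.76553488 414.12777566]]
[0.1, 0.2, 8.5] [0.1, -0.0, -0.1]
```

View pics/w4.png

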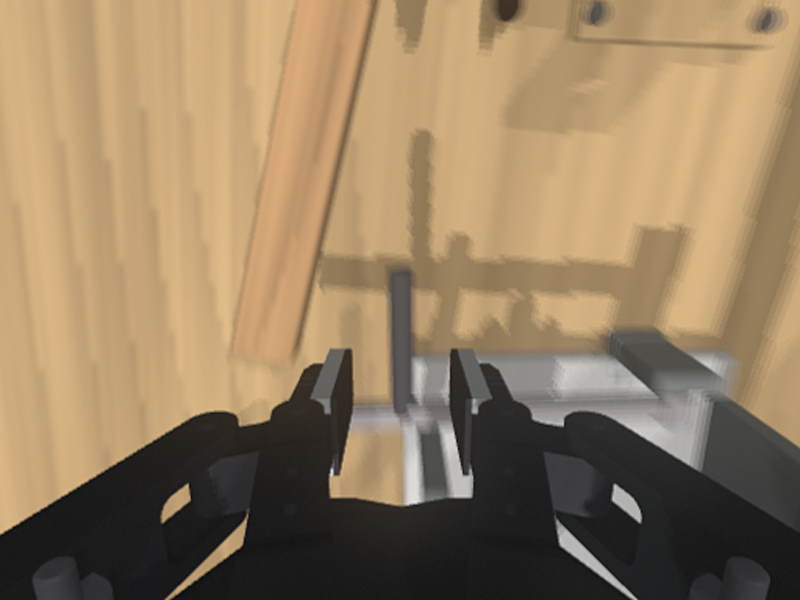

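```bash
python3 - <<'E'
import numpy as np
th=np.linspace(.05,1.59,26); p=np.stack([14*(np.cos(.05)-np.cos(th)),-14*(np.sin(th)-np.sin(.05))],1).round(1)
for k in range(5): print([[0,*(p[k*5+i]-p[k*5]).round(1).tolist()] for i in range(1,6)])
E
```

```text
[[0, 0.1, -0.9], [0, 0.2, -1.7], [0, 0.4, -2.6], [0, 0.6, -3.4], [0, 0.9, -4.2]]
[[0, 0.3, -0.8], [0, 0.7, -1.6], [0, 1.1, -2.3], [0, 1.6, -3.1], [0, 2.1, -3.8]]
[[0, 0.5, -0.6], [0, 1.1, -1.2], [0, 1.8, -1.8], [0, 2.4, -2.4], [0, 3.1, -2.9]]
[[0, 0.7, -0.4], [0, 1.5, -0.9], [0, 2.3, -1.2], [0, 3.1, -1.5], [0, 3.9, -1.8]]
[[0, 0.8, -0.2], [0, 1.7, -0.4], [0, 2.5, -0.5], [0, 3.4, -0.6], [0, 4.3, -0.6]]
```

>>> {"fn": "send_rows", "kwargs": {"offset": [[0.1, 0.2, 3], [0.1, 0.2, 6], [0.1, 0.1, 8.5], [0.1, 0.1, 8.5], [0.1, 0.1, 8.5]], "twist": [[0, 0, 0], [0, 0, 0], [0, 0, 0], [0, 0, 0], [0, 0, 0]]}}

```text
clock: 8.85
eef_pos: [0.4389, -0.0297, 0.0404]
orientation: [[-0.098, 0.995, 0.001], [0.995, 0.098, -0.002], [-0.002, 0.0, -1.0]]
ft_force: [0.1, 0.8, 0.3]
width: 0.371
finger_force: 0.0
```

>>> {"fn": "send_rows", "kwargs": {"offset": [[0, 0, 0], [0, 0, 0], [0, 0, 0], [0, 0, 0], [0, 0, 0]], "twist": [[0, 0, 0], [0, 0, 0], [0, 0, 0], [0, 0, 0], [0, 0, 0]], "jaw": 0.4}}

```text
clock: 9.27
eef_pos: [0.4379, -0.0295, 0.0406]
orientation: [[-0.099, 0.995, 0.001], [0.995, 0.099, -0.001], [-0.001, 0.001, -1.0]]
ft_force: [-3.2, -1.9, 1.7]
width: 0.108
finger_force: 78.2
```

>>> {"fn": "send_rows", "kwargs": {"offset": [[0, 0.1, -0.9], [0, 0.2, -1.7], [0, 0.4, -2.6], [0, 0.6, -3.4], [0, 0.9, -4.2]], "twist": [[0, 0, 0], [0, 0, 0], [0, 0, 0], [0, 0, 0], [0, 0, 0]]}}

```text
clock: 9.68
eef_pos: [0.4449, -0.0285, 0.0826]
orientation: [[-0.1, 0.995, -0.004], [0.995, 0.1, -0.001], [-0.001, -0.004, -1.0]]
ft_force: [-6.7, -2.0, -0.1]
width: 0.107
finger_force: 78.7
```

>>> {"fn": "send_rows", "kwargs": {"offset": [[0, 0.3, -0.8], [0, 0.7, -1.6], [0, 1.1, -2.3], [0, 1.6, -3.1], [0, 2.1, -3.8]], "twist": [[0, 0, 0], [0, 0, 0], [0, 0, 0], [0, 0, 0], [0, 0, 0]]}}

```text
clock: 10.1
eef_pos: [0.4628, -0.0269, 0.1201]
orientation: [[-0.097, 0.995, -0.011], [0.995, 0.097, -0.001], [0.0, -0.011, -1.0]]
ft_force: [-12.5, -3.5, 3.1]
width: 0.105
finger_force: 77.8
```

>>> {"fn": "send_rows", "kwargs": {"offset": [[0, 0.5, -0.6], [0, 1.1, -1.2], [0, 1.8, -1.8], [0, 2.4, -2.4], [0, 3.1, -2.9]], "twist": [[0, 0, 0], [0, 0, 0], [0, 0, 0], [0, 0, 0], [0, 0, 0]]}}

```text
clock: 10.52
eef_pos: [0.4881, -0.0234, 0.1488]
orientation: [[-0.099, 0.995, -0.025], [0.995, 0.099, 0.001], [0.004, -0.024, -1.0]]
ft_force: [-25.1, -1.9, 19.3]
width: 0.102
finger_force: 79.2
```

>>> {"fn": "send_rows", "kwargs": {"offset": [[0, 0.7, -0.4], [0, 1.5, -0.9], [0, 2.3, -1.2], [0, 3.1, -1.5], [0, 3.9, -1.8]], "twist": [[0, 0, 0], [0, 0, 0], [0, 0, 0], [0, 0, 0], [0, 0, 0]]}}

```text
clock: 10.93
eef_pos: [0.5375, -0.0203, 0.1722]
orientation: [[-0.097, 0.995, -0.0], [0.995, 0.097, 0.001], [0.001, -0.0, -1.0]]
ft_force: [-10.8, -1.9, 20.7]
width: 0.107
finger_force: 85.4
```

>>> {"fn": "send_rows", "kwargs": {"offset": [[0, 0.8, -0.2], [0, 1.7, -0.4], [0, 2.5, -0.5], [0, 3.4, -0.6], [0, 4.3, -0.6]], "twist": [[0, 0, 0], [0, 0, 0], [0, 0, 0], [0, 0, 0], [0, 0, 0]]}}

```text
clock: 11.35
eef_pos: [0.5777, -0.016, 0.1767]
orientation: [[-0.1, 0.995, -0.007], [0.995, 0.1, -0.001], [-0.001, -0.007, -1.0]]
ft_force: [-30.9, -4.0, 35.3]
width: 0.105
finger_force: 90.2
```

>>> {"fn": "send_rows", "kwargs": {"offset": [[0, 0.2, 0.2], [0, 0.4, 0.3], [0, 0.6, 0.4], [0, 0.6, 0.4], [0, 0.6, 0.4]], "twist": [[0, 0, 0], [0, 0, 0], [0, 0, 0], [0, 0, 0], [0, 0, 0]]}}

```text
clock: 11.77
eef_pos: [0.5777, -0.0159, 0.1764]
orientation: [[-0.098, 0.995, -0.02], [0.995, 0.098, 0.004], [0.006, -0.019, -1.0]]
ft_force: [-37.5, -0.9, 53.1]
width: 0.106
finger_force: 92.1
```

```bash
python3 - <<'E'
from h import *
from cell import eyes,status
c=eyes.camera("scene");np.savez("pics/sc2.npz",**c);t=eyes.camera("top");np.savez("pics/tp2.npz",**t)
s=status.get_state();print(s["eef_pos"],s["ft_force"])
f=lambda i,x,y,w,h,k:cv2.resize(i[y:y+h,x:x+w,::-1],(w*k,h*k),interpolation=cv2.INTER_CUBIC)
cv2.imwrite("pics/v2.png",np.hstack([f(c["img"],165,120,130,190,3),f(t["img"],270,120,130,190,3)]))
E
```

```text
[ 0.57773364 -0.01590203  0.17640771] [-36.81186179  -0.61817567  53.45582455]
```

View pics/v2.png

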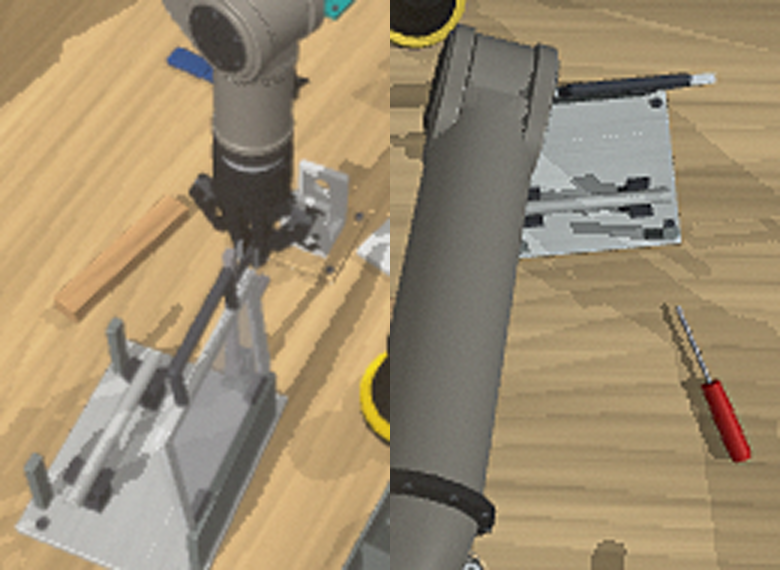

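```bash
cat >> h.py <<'E'
def Rt(yaw,tilt): return Rdown(yaw)@R.from_rotvec([-tilt,0,0],degrees=True).as_matrix()
E
python3 - <<'E'
from h import *
from cell import status
s=status.get_state()
# rod from scene2/top2/w2
c=dict(np.load("pics/sc2.npz"));t=dict(np.load("pics/tp2.npz"));w2=dict(np.load("pics/w2.npz"))
S=lambda u,v:(165+(u+.5)/3-.5,120+(v+.5)/3-.5);Tt=lambda u,v:(270+(u-390+.5)/3-.5,120+(v+.5)/3-.5);W=lambda u,v:((u+.5)*.64-.5,(v+.5)*.64-.5)
print(tri([ray(c,*S(71,498)),ray(t,*Tt(671,195))]))
for v in (253,432): print(onz(w2,*W(437,v),.062,w2["T"]))
R20=Rt(5.8,20);g=np.array([.5141,-.157,.062]);tcpg=g+.0187*R20[:,2]
P=s["eef_pos"]; 
chain(P,s["orientation"],[(P+[0,0,.085],Rdown(5.8)),((.46,-.08,.26),Rt(5.8,20)),(tcpg-.10*R20[:,2],R20)])
E
```

```text
(array([ 0.52649528, -0.28923747,  0.07528004]), [np.float64(0.0012538787008736056), np.float64(0.0012538787008734861)])
[ 0.50992788 -0.11086091  0.062     ]
[ 0.5293575  -0.29302499  0.062     ]
[0.0, -0.2, -8.5] [-1.1, -0.3, -0.2]
[-5.1, -12.3, 0.1] [-20.0, -0.0, 0.0]
[-8.2, -2.5, 12.1] [0.0, -0.0, 0.0]
```

>>> {"fn": "send_rows", "kwargs": {"offset": [[0, -0.3, -0.2], [0, -0.3, -0.2], [0, -0.2, -2.5], [0, -0.2, -5.5], [0, -0.2, -8.5]], "twist": [[0, 0, 0], [0, 0, 0], [0, 0, 0], [0, 0, 0], [0, 0, 0]], "jaw": 3.5}}

```text
clock: 12.28
eef_pos: [0.5852, -0.013, 0.2557]
orientation: [[-0.1, 0.995, 0.003], [0.995, 0.1, -0.001], [-0.001, 0.002, -1.0]]
ft_force: [-0.2, -0.6, 0.5]
width: 0.414
finger_force: 0.0
```

>>> {"fn": "send_rows", "kwargs": {"offset": [[-5.1, -12.3, 0], [-5.1, -12.3, 0], [-5.1, -12.3, 0], [-5.1, -12.3, 0], [-5.1, -12.3, 0]], "twist": [[-7, 0, 0], [-14, 0, 0], [-20, 0, 0], [-20, 0, 0], [-20, 0, 0]]}}

```text
clock: 12.7
eef_pos: [0.4578, -0.0793, 0.2518]
orientation: [[-0.095, 0.936, 0.34], [0.995, 0.085, 0.044], [0.012, 0.342, -0.939]]
ft_force: [-0.9, -0.1, -2.2]
width: 0.409
finger_force: 0.0
```

>>> {"fn": "send_rows", "kwargs": {"offset": [[-8.2, -2.5, 12.1], [-8.2, -2.5, 12.1], [-8.2, -2.5, 12.1], [-8.2, -2.5, 12.1], [-8.2, -2.5, 12.1]], "twist": [[0, 0, 0], [0, 0, 0], [0, 0, 0], [0, 0, 0], [0, 0, 0]]}}

```text
clock: 13.12
eef_pos: [0.4928, -0.1457, 0.1438]
orientation: [[-0.105, 0.934, 0.341], [0.994, 0.097, 0.04], [0.004, 0.343, -0.939]]
ft_force: [0.7, 1.7, 1.1]
width: 0.408
finger_force: 0.0
```

```bash
python3 - <<'E'
from h import *
s,c,T=snap("w5");print(s["eef_pos"],s["clock"],s["ft_force"],s["joint_positions"].round(2))
yj=np.array([-.101,.995,0]);m=np.array([.5176,-.192,.062])
print((proj(c,[m-.095*yj,m,m+.035*yj,m+.095*yj],T)/.64).round())
g=np.array([.5141,-.157,.062]);R20=Rt(5.8,20)
chain(s["eef_pos"],s["orientation"],[(g+.0187*R20[:,2],R20)])
E
```

```text
[ 0.49278368 -0.14566902  0.14378914] 13.1167 [0.73096414 1.70055502 1.14554048] [-0.67  0.17  1.06  2.22 -0.57  0.6   0.91]
[[384. 541.]
 [383. 392.]
 [383. 330.]
 [382. 211.]]
[-1.4, -0.9, 10.2] [0.1, -0.3, 0.1]
```

View pics/w5.png

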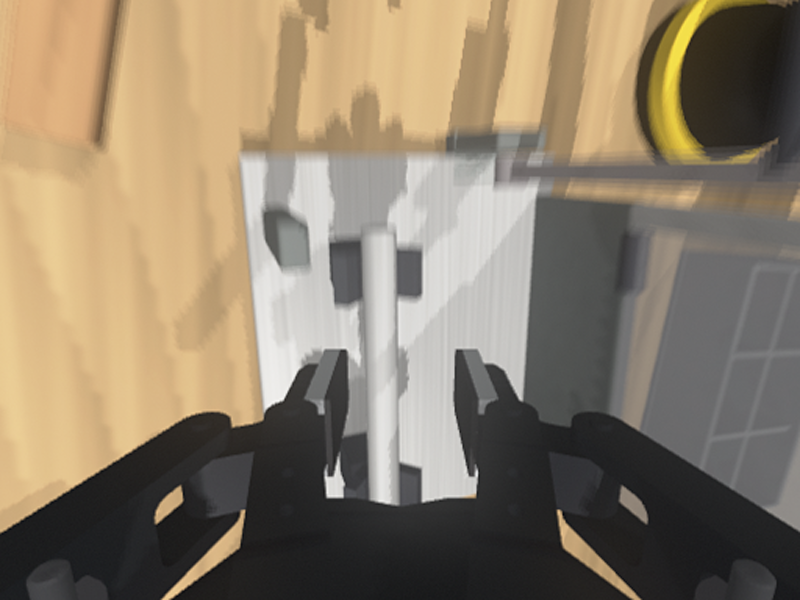

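>>> {"fn": "send_rows", "kwargs": {"offset": [[-2.3, -1.0, 2.5], [-2.3, -1.0, 5], [-2.3, -1.0, 7.5], [-2.3, -1.0, 9], [-2.3, -1.0, 10.2]], "twist": [[0, 0, 0], [0, 0, 0], [0, 0, 0], [0, 0, 0], [0, 0, 0]]}}

```text
clock: 13.58
eef_pos: [0.5191, -0.1656, 0.0427]
orientation: [[-0.104, 0.936, 0.337], [0.995, 0.096, 0.04], [0.005, 0.339, -0.941]]
ft_force: [0.1, -0.4, -0.5]
width: 0.411
finger_force: 0.0
```

>>> {"fn": "send_rows", "kwargs": {"offset": [[0, 0, 0], [0, 0, 0], [0, 0, 0], [0, 0, 0], [0, 0, 0]], "twist": [[0, 0, 0], [0, 0, 0], [0, 0, 0], [0, 0, 0], [0, 0, 0]], "jaw": 1, "squeeze": 60}}

```text
clock: 14.0
eef_pos: [0.5192, -0.1659, 0.0451]
orientation: [[-0.105, 0.935, 0.34], [0.995, 0.097, 0.039], [0.004, 0.342, -0.94]]
ft_force: [4.1, 1.4, 2.5]
width: 0.194
finger_force: 58.8
```

>>> {"fn": "send_rows", "kwargs": {"offset": [[0, 0.7, -1.9], [0, 2, -5], [0, 3.4, -9], [0, 4.8, -13], [0, 5.5, -15]], "twist": [[0, 0, 0], [0, 0, 0], [0, 0, 0], [0, 0, 0], [0, 0, 0]]}}

```text
clock: 14.42
eef_pos: [0.5184, -0.1689, 0.2062]
orientation: [[-0.1, 0.935, 0.339], [0.995, 0.092, 0.038], [0.004, 0.341, -0.94]]
ft_force: [1.4, -0.2, -0.4]
width: 0.192
finger_force: 58.9
```

```bash
cat >> h.py <<'E'
def cloud(c,T=None):
    o,Rm=campose(c,T);f=K(c);v,u=np.mgrid[:384,:512];d=c["depth"]
    q=np.stack([(u-c["cx"])/f*d,-(v-c["cy"])/f*d,-d],-1);P=q@Rm.T+o;P[d<=0]=np.nan;return P
E
python3 - <<'E'
from h import *
s,c,T=snap("w6");print(s["eef_pos"],s["orientation"].round(3),s["width"],s["clock"])
P=cloud(c,np.eye(4)).reshape(-1,3)
k=(abs(P[:,1])<.015)&(P[:,2]>-.04)&(P[:,2]<.01)&(P[:,0]>.013)&(P[:,0]<.15);Q=P[k]
for a in np.arange(.015,.09,.006):
    q=Q[(Q[:,0]>=a)&(Q[:,0]<a+.006)]
    if len(q): print(round(a,3),len(q),"y",q[:,1].min().round(4),q[:,1].max().round(4),"ztop",np.percentile(q[:,2],5).round(4))
print("end x",np.sort(Q[:,0])[-5:])
for n in ("w1","top","tp2","scene"):
    a=dict(np.load(f"pics/{n}.npz"));P=cloud(a,a.get("T")).reshape(-1,3)
    k=(abs(P[:,0]-.557)<.05)&(abs(P[:,1]-.165)<.05);
    q=P[k&(abs(P[:,2]-.1)<.006)]
    if len(q)<5: continue
    L=q[q[:,1]>.168];Rr=q[q[:,1]<=.162]
    for z in (L,Rr): print(n,len(z),z.mean(0).round(4),z.min(0).round(4),z.max(0).round(4),"dir",np.degrees(np.polyfit(z[:,0],z[:,1],1)[0]).round(1))
E
```

```text
[ 0.5183709  -0.16885181  0.20620309] [[-0.1    0.935  0.339]
 [ 0.995  0.092  0.038]
 [ 0.004  0.341 -0.94 ]] 0.19157654286490242 14.4167
0.015 532 y -0.0087 0.0083 ztop -0.0274
0.021 558 y -0.0091 0.0082 ztop -0.0276
0.027 572 y -0.009 0.0081 ztop -0.0275
0.033 591 y -0.0088 0.0079 ztop -0.0275
0.039 630 y -0.0092 0.0083 ztop -0.0276
0.045 652 y -0.0091 0.0082 ztop -0.0274
0.051 671 y -0.009 0.008 ztop -0.0275
0.057 695 y -0.0092 0.0079 ztop -0.0275
0.063 35 y -0.0073 0.0062 ztop -0.0217
end x [0.06310861 0.06310998 0.0631101  0.0631184  0.06313262]
w1 388 [0.5571 0.1905 0.0986] [0.5275 0.1834 0.094 ] [0.5872 0.1967 0.1011] dir 3.3
w1 368 [0.5599 0.1409 0.0985] [0.5301 0.1336 0.094 ] [0.5899 0.1473 0.1012] dir 3.3
top 55 [0.5569 0.1904 0.101 ] [0.5265 0.1854 0.095 ] [0.5853 0.1971 0.1052] dir 4.4
top 51 [0.5587 0.1413 0.1008] [0.5308 0.1372 0.0952] [0.5868 0.1453 0.1059] dir 1.2
tp2 53 [0.556  0.1904 0.1009] [0.5264 0.1854 0.0958] [0.5857 0.1972 0.1058] dir 4.5
tp2 50 [0.5591 0.1414 0.101 ] [0.531  0.1373 0.0943] [0.5867 0.1453 0.1053] dir 0.9
scene 56 [0.5575 0.1898 0.1   ] [0.5291 0.1825 0.094 ] [0.5871 0.1989 0.1059] dir 3.0
scene 56 [0.5604 0.1407 0.0998] [0.5304 0.132  0.0942] [0.5904 0.1499 0.1041] dir 1.0
```

```bash
cat > ins.py <<'E'
from h import *
H=np.array([.558,.1657,.075]);yaw=3.2;Rb=Rt(yaw,20);yb=Rdown(yaw)[:,0];r=np.array([-.0319,-.0005,-.0185])
def at(d,dz=0): return H+d*yb-Rb@r+[0,0,dz]   # TCP for rod centre at d along yb from the hole
E
python3 - <<'E'
from ins import *
from cell import status
s=status.get_state();t=dict(np.load("pics/tp2.npz"));P=cloud(t).reshape(-1,3)
k=(P[:,0]>.48)&(P[:,0]<.64)&(P[:,1]>.2)&(P[:,1]<.6)
for a in np.arange(.2,.6,.04):
    q=P[k&(P[:,1]>=a)&(P[:,1]<a+.04)]; print(round(a,2),len(q),q[:,2].max().round(3) if len(q) else None)
print(at(.14),at(.018))
chain(s["eef_pos"],s["orientation"],[((.50,.02,.25),Rb),((.53,.20,.25),Rb),(at(.14,.06),Rb),(at(.14),Rb),(at(.10),Rb)])
E
```

```text
0.2 450 0.022
0.24 465 0.011
0.28 460 0.01
0.32 465 0.01
0.36 466 0.01
0.4 463 0.009
0.44 507 0.025
0.48 668 0.141
0.52 347 0.133
0.56 566 0.142
[0.5551909 0.3377114 0.0577867] [0.56200113 0.21590163 0.0577867 ]
[19.1, 1.2, -3.8] [0.3, -1.1, 2.3]
[17.8, 3.8, 1.4] [0.0, -0.0, 0.0]
[13.6, -1.5, 13.5] [0.0, -0.0, 0.0]
[-0.0, -2.0, 5.7] [0.0, -0.0, 0.0]
[-4.0, -0.0, -0.0] [0.0, -0.0, 0.0]
```

>>> {"fn": "send_rows", "kwargs": {"offset": [[5, 1.2, -3.8], [19.1, 1.2, -3.8], [19.1, 1.2, -3.8], [19.1, 1.2, -3.8], [19.1, 1.2, -3.8]], "twist": [[0, 0, 0], [0.3, -1.1, 2.3], [0.3, -1.1, 2.3], [0.3, -1.1, 2.3], [0.3, -1.1, 2.3]]}}

```text
clock: 14.88
eef_pos: [0.5, -0.0372, 0.2335]
orientation: [[-0.053, 0.942, 0.332], [0.999, 0.05, 0.02], [0.002, 0.333, -0.943]]
ft_force: [0.3, 1.4, -2.0]
width: 0.189
finger_force: 58.9
```

>>> {"fn": "send_rows", "kwargs": {"offset": [[17.8, 3.8, 1.4], [17.8, 3.8, 1.4], [17.8, 3.8, 1.4], [17.8, 3.8, 1.4], [17.8, 3.8, 1.4]], "twist": [[0, 0, 0], [0, 0, 0], [0, 0, 0], [0, 0, 0], [0, 0, 0]]}}

```text
clock: 15.3
eef_pos: [0.5307, 0.1507, 0.2329]
orientation: [[-0.066, 0.941, 0.332], [0.998, 0.062, 0.023], [0.001, 0.333, -0.943]]
ft_force: [-0.0, 0.9, -0.7]
width: 0.192
finger_force: 59.0
```

>>> {"fn": "send_rows", "kwargs": {"offset": [[13.6, -1.5, 13.5], [13.6, -1.5, 13.5], [13.6, -1.5, 13.5], [13.6, -1.5, 13.5], [13.6, -1.5, 13.5]], "twist": [[0, 0, 0], [0, 0, 0], [0, 0, 0], [0, 0, 0], [0, 0, 0]]}}

```text
clock: 15.72
eef_pos: [0.5521, 0.2837, 0.0974]
orientation: [[-0.061, 0.942, 0.329], [0.998, 0.058, 0.018], [-0.002, 0.33, -0.944]]
ft_force: [-0.2, 0.2, -0.7]
width: 0.188
finger_force: 59.0
```

```bash
python3 - <<'E'
from ins import *
from cell import status,eyes
s=status.get_state();print(s["eef_pos"],s["orientation"].round(3),s["joint_positions"].round(2))
chain(s["eef_pos"],s["orientation"],[(at(.14),Rb),(at(.12),Rb)])
E
```

```text
[0.55209327 0.28370855 0.09737652] [[-0.061  0.942  0.329]
 [ 0.998  0.058  0.018]
 [-0.002  0.33  -0.944]] [-1.12  0.4   0.58  2.01 -0.09  0.5  -0.47]
[5.4, -0.7, 3.9] [-0.8, 0.0, 0.3]
[-2.0, 0.0, 0.0] [0.0, 0.0, 0.0]
```

>>> {"fn": "send_rows", "kwargs": {"offset": [[2.5, -0.2, -0.5], [5.4, -0.2, -0.5], [5.4, -0.7, 0.5], [5.4, -0.7, 3], [5.4, -0.7, 3.9]], "twist": [[-0.3, 0, 0], [-0.8, 0, 0.3], [-0.8, 0, 0.3], [-0.8, 0, 0.3], [-0.8, 0, 0.3]]}}

```text
clock: 16.13
eef_pos: [0.5558, 0.3351, 0.0594]
orientation: [[-0.055, 0.938, 0.343], [0.999, 0.052, 0.018], [-0.001, 0.343, -0.939]]
ft_force: [-0.3, -0.9, -0.9]
width: 0.193
finger_force: 59.0
```

>>> {"fn": "send_rows", "kwargs": {"offset": [[0, 0, 0], [0, 0, 0], [0, 0, 0]], "twist": [[0, 0, 0], [0, 0, 0], [0, 0, 0]]}}

```text
clock: 16.38
eef_pos: [0.558, 0.3355, 0.0631]
orientation: [[-0.053, 0.937, 0.347], [0.999, 0.049, 0.021], [0.003, 0.347, -0.938]]
ft_force: [-0.1, -0.3, -1.8]
width: 0.189
finger_force: 59.0
```

```bash
python3 - <<'E'
from ins import *
s,c,T=snap("w7");print(s["eef_pos"],s["orientation"].round(3),s["ft_force"])
chain(s["eef_pos"],s["orientation"],[(at(.14),Rb),(at(.12),Rb)])
P=cloud(c,np.eye(4)).reshape(-1,3)
k=(abs(P[:,1])<.015)&(P[:,2]>-.04)&(P[:,2]<.01)&(P[:,0]>.013)&(P[:,0]<.15);Q=P[k]
q=Q[Q[:,0]<.058];print("end",Q[:,0].max(),q[:,1].min(),q[:,1].max(),np.percentile(q[:,2],3))
W=cloud(c,T).reshape(-1,3);k=(abs(W[:,0]-.557)<.045)&(abs(W[:,1]-.165)<.05)&(abs(W[:,2]-.1)<.008);print("ear pts",k.sum())
from cell import eyes
for n in("top","scene"):
    a=eyes.camera(n);W=cloud(a).reshape(-1,3)
    k=(abs(W[:,0]-.557)<.04)&(W[:,1]>.205)&(W[:,1]<.30)&(W[:,2]>.06)&(W[:,2]<.1)
    q=W[k];print(n,len(q))
    for b in np.arange(.205,.3,.012):
        z=q[(q[:,1]>=b)&(q[:,1]<b+.012)]
        if len(z): print(round(b,3),len(z),"x",z[:,0].min().round(4),z[:,0].max().round(4),"top",np.percentile(z[:,2],90).round(4))
E
```

```text
[0.55801893 0.33547212 0.06310146] [[-0.053  0.937  0.347]
 [ 0.999  0.049  0.021]
 [ 0.003  0.347 -0.938]] [-0.14536497 -0.33515852 -1.84192111]
[0.2, -0.4, 0.4] [0.3, -0.1, -0.2]
[-2.0, -0.0, 0.0] [0.0, 0.0, -0.0]
end 0.06309638819490279 -0.009222563072830196 0.008308289608977488 -0.027650841320185252
ear pts 0
top 134
0.205 11 x 0.548 0.5656 top 0.0924
0.217 23 x 0.5476 0.5655 top 0.0916
0.229 15 x 0.5474 0.5615 top 0.0924
0.241 18 x 0.5464 0.561 top 0.0932
0.253 17 x 0.5467 0.561 top 0.0942
0.265 18 x 0.5465 0.5611 top 0.0938
0.277 17 x 0.546 0.5605 top 0.0927
0.289 15 x 0.5459 0.56 top 0.0908
scene 98
0.205 10 x 0.5501 0.5675 top 0.0934
0.217 12 x 0.5526 0.5669 top 0.0903
0.229 14 x 0.5495 0.5658 top 0.0921
0.241 13 x 0.5514 0.5649 top 0.0922
0.253 13 x 0.5488 0.5652 top 0.0923
0.265 13 x 0.5475 0.5645 top 0.0934
0.277 12 x 0.547 0.5636 top 0.091
0.289 11 x 0.5469 0.5623 top 0.0918
```

>>> {"fn": "send_rows", "kwargs": {"offset": [[0, -0.4, 0.45], [0, -0.4, 0.45], [0, -0.4, 0.45], [0, -0.4, 0.45], [0, -0.4, 0.45]], "twist": [[0.3, -0.1, -0.2], [0.3, -0.1, -0.2], [0.3, -0.1, -0.2], [0.3, -0.1, -0.2], [0.3, -0.1, -0.2]]}}

```text
clock: 16.95
eef_pos: [0.5553, 0.3362, 0.0567]
orientation: [[-0.057, 0.938, 0.341], [0.998, 0.054, 0.019], [-0.001, 0.342, -0.94]]
ft_force: [0.9, -0.1, -1.3]
width: 0.19
finger_force: 59.0
```

```bash
cat > chk.py <<'E'
from ins import *
from cell import status,eyes
s=status.get_state();print(s["eef_pos"],s["clock"],s["ft_force"].round(1));chain(s["eef_pos"],s["orientation"],[(at(.14),Rb)])
for n in("top","scene"):
    a=eyes.camera(n);W=cloud(a).reshape(-1,3)
    q=W[(abs(W[:,0]-.557)<.04)&(W[:,1]>.215)&(W[:,1]<.29)&(W[:,2]>.06)&(W[:,2]<.1)]
    mid=[];ys=[]
    for b in np.arange(.215,.285,.01):
        z=q[(q[:,1]>=b)&(q[:,1]<b+.01)]
        mid.append((z[:,0].min()+z[:,0].max())/2);ys.append(b+.005)
    k=np.polyfit(ys,mid,1);print(n,"yaw",np.degrees(-k[0]).round(2),"x at hole",np.polyval(k,H[1]).round(4),"top",np.percentile(q[:,2],[80,90,97]).round(4))
E
python3 chk.py
```

```text
[0.55533078 0.33619199 0.05668223] 16.95 [ 0.9 -0.1 -1.3]
[0.2, 0.0, -0.1] [-0.0, 0.0, 0.1]
top yaw 5.38 x at hole 0.5602 top [0.0852 0.0866 0.0876]
scene yaw 1.78 x at hole 0.5576 top [0.085  0.0862 0.0879]
```

>>> {"fn": "send_rows", "kwargs": {"offset": [[-0.7, 0, -0.1], [-1.4, 0, -0.1], [-2, 0, -0.1], [-2.5, 0, -0.1], [-2.5, 0, -0.1]], "twist": [[0, 0, 0], [0, 0, 0], [0, 0, 0], [0, 0, 0], [0, 0, 0]]}}

```text
clock: 17.47
eef_pos: [0.5566, 0.3086, 0.0576]
orientation: [[-0.054, 0.939, 0.341], [0.999, 0.051, 0.017], [-0.002, 0.341, -0.94]]
ft_force: [-0.3, -0.1, -1.1]
width: 0.192
finger_force: 59.0
```

>>> {"fn": "send_rows", "kwargs": {"offset": [[-1.2, 0, 0], [-2.4, 0, 0], [-3.3, 0, 0], [-4.0, 0, 0], [-4.5, 0, 0]], "twist": [[0, 0, 0], [0, 0, 0], [0, 0, 0], [0, 0, 0], [0, 0, 0]]}}

```text
clock: 17.88
eef_pos: [0.559, 0.2643, 0.0576]
orientation: [[-0.055, 0.939, 0.341], [0.998, 0.052, 0.018], [-0.001, 0.341, -0.94]]
ft_force: [-0.1, 0.3, -0.5]
width: 0.192
finger_force: 59.0
```

```bash
python3 - <<'E'
from ins import *
from cell import status
s=status.get_state();print(s["eef_pos"],s["ft_force"],s["torque"]);chain(s["eef_pos"],s["orientation"],[(at(.018),Rb)])
E
```

```text
[0.5590189  0.26427486 0.05760103] [-0.11212088  0.27181243 -0.53596623] [ 0.01392707  0.45084065 -0.03716656]
[-4.8, 0.0, -0.0] [-0.0, 0.1, -0.0]
```

>>> {"fn": "send_rows", "kwargs": {"offset": [[-1.0, 0, 0], [-2.2, 0, 0], [-3.4, 0, 0], [-4.4, 0, 0], [-4.8, 0, 0]], "twist": [[0, 0, 0], [0, 0, 0], [0, 0, 0], [0, 0, 0], [0, 0, 0]]}}

```text
clock: 18.3
eef_pos: [0.5617, 0.2153, 0.0576]
orientation: [[-0.054, 0.939, 0.341], [0.999, 0.051, 0.017], [-0.002, 0.341, -0.94]]
ft_force: [-0.5, 0.1, -1.7]
width: 0.189
finger_force: 59.0
```

>>> {"fn": "send_rows", "kwargs": {"offset": [[0, 0, 0], [0, 0, 0], [0, 0, 0]], "twist": [[0, 0, 0], [0, 0, 0], [0, 0, 0]]}}

```text
clock: 18.55
eef_pos: [0.5617, 0.2191, 0.0577]
orientation: [[-0.058, 0.938, 0.341], [0.998, 0.055, 0.02], [-0.0, 0.342, -0.94]]
ft_force: [0.8, 0.5, -1.4]
width: 0.192
finger_force: 59.0
```

```bash
cat > rod.py <<'E'
from ins import *
from cell import eyes
for n in("top","scene"):
    a=eyes.camera(n);W=cloud(a).reshape(-1,3)
    q=W[(abs(W[:,0]-.56)<.03)&(W[:,1]>.02)&(W[:,1]<.33)&(W[:,2]>.06)&(W[:,2]<.094)]
    lo=q[q[:,1]<.13];hi=q[q[:,1]>.20]
    for m in (lo,hi):
        if len(m): print(n,len(m),m.min(0).round(3),m.max(0).round(3))
E
python3 rod.py
```

```text
top 53 [0.553 0.093 0.075] [0.568 0.128 0.091]
top 56 [0.543 0.201 0.067] [0.574 0.282 0.09 ]
scene 53 [0.553 0.093 0.069] [0.572 0.128 0.089]
scene 51 [0.534 0.206 0.075] [0.579 0.269 0.093]
```

>>> {"fn": "send_rows", "kwargs": {"offset": [[0, -0.05, 0.1], [0, -0.07, 0.2], [0, -0.07, 0.2]], "twist": [[0, 0, 0], [0, 0, 0], [0, 0, 0]]}}

```text
clock: 18.9
eef_pos: [0.5614, 0.2186, 0.0552]
orientation: [[-0.058, 0.938, 0.341], [0.998, 0.054, 0.019], [-0.001, 0.341, -0.94]]
ft_force: [0.2, 0.0, -1.5]
width: 0.188
finger_force: 59.0
```

>>> {"fn": "send_rows", "kwargs": {"offset": [[0, 0, 0], [0, 0, 0], [0, 0, 0], [0, 0, 0], [0, 0, 0]], "twist": [[0, 0, 0], [0, 0, 0], [0, 0, 0], [0, 0, 0], [0, 0, 0]], "jaw": 3.5}}

```text
clock: 19.32
eef_pos: [0.5618, 0.2184, 0.0556]
orientation: [[-0.057, 0.938, 0.341], [0.998, 0.054, 0.019], [-0.001, 0.342, -0.94]]
ft_force: [0.5, 0.3, -0.5]
width: 0.408
finger_force: 0.0
```

>>> {"fn": "send_rows", "kwargs": {"offset": [[0, 0, -2], [0, 0, -5], [0, 0, -9], [0, 0, -13], [0, 0, -16]], "twist": [[0, 0, 0], [0, 0, 0], [0, 0, 0], [0, 0, 0], [0, 0, 0]]}}

```text
clock: 19.73
eef_pos: [0.5071, 0.215, 0.2082]
orientation: [[-0.056, 0.938, 0.342], [0.998, 0.053, 0.019], [0.0, 0.343, -0.939]]
ft_force: [-0.1, 0.9, 0.1]
width: 0.411
finger_force: 0.0
```

>>> {"fn": "send_rows", "kwargs": {"offset": [[4, -4, -4], [8, -8, -6], [10, -8, -6], [10, -8, -6], [10, -8, -6]], "twist": [[0, 0, 0], [0, 0, 0], [0, 0, 0], [0, 0, 0], [0, 0, 0]]}}

```text
clock: 20.15
eef_pos: [0.4028, 0.3152, 0.236]
orientation: [[-0.067, 0.938, 0.341], [0.998, 0.062, 0.026], [0.003, 0.342, -0.94]]
ft_force: [0.1, 0.1, -0.3]
width: 0.413
finger_force: 0.0
```

```bash
python3 rod.py; python3 - <<'E'
from h import *
from cell import eyes,status
print(status.get_state()["ft_force"].round(1))
xj=np.array([.9949,.101,0]);yj=np.array([-.101,.9949,0]);O=np.array([.5574,-.1879,0])
for n in("top","scene"):
    a=eyes.camera(n);W=cloud(a).reshape(-1,3)-O;J=np.stack([W@xj,W@yj,W[:,2]],1)
    q=J[(J[:,1]>105)] if 0 else J[(J[:,1]>.10)&(J[:,1]<.195)&(J[:,0]>-.12)&(J[:,0]<.09)&(J[:,2]>.08)&(J[:,2]<.35)]
    f=J[(abs(J[:,1])<.06)&(J[:,0]>-.15)&(J[:,0]<.14)&(J[:,2]>.27)&(J[:,2]<.35)]
    print(n,"stay/pin",len(q),q.min(0).round(3),q.max(0).round(3),np.median(q,0).round(3),"handle",len(f),np.median(f,0).round(3) if len(f) else "")
E
```

```text
top 57 [0.551 0.093 0.074] [0.569 0.128 0.087]
top 119 [0.544 0.201 0.07 ] [0.563 0.282 0.088]
scene 57 [0.553 0.092 0.064] [0.572 0.13  0.087]
scene 70 [0.543 0.216 0.069] [0.562 0.281 0.086]
[ 0.2 -1.  -0.7]
top stay/pin 161 [0.03  0.101 0.087] [0.088 0.191 0.261] [0.037 0.125 0.2  ] handle 168 [0.048 0.001 0.308]
scene stay/pin 142 [0.031 0.1   0.09 ] [0.087 0.195 0.258] [0.041 0.118 0.217] handle 246 [ 0.052 -0.005  0.306]
```

```bash
python3 - <<'E'
from h import *
from cell import eyes,status
xj=np.array([.9949,.101,0]);yj=np.array([-.101,.9949,0]);O=np.array([.5574,-.1879,0])
for i in range(150):
    a=eyes.camera("scene")
    if i%25==24:
        W=cloud(a).reshape(-1,3)-O;J=np.stack([W@xj,W@yj,W[:,2]],1)
        f=J[(abs(J[:,1])<.05)&(J[:,0]>-.15)&(J[:,0]<.14)&(J[:,2]>.27)&(J[:,2]<.35)]
        b=J[(abs(J[:,1]-.115)<.008)&(J[:,0]>-.1)&(J[:,0]<.07)&(J[:,2]>.20)&(J[:,2]<.27)]
        m=np.median(f,0);print(round(status.get_state()["clock"],1),m.round(3),"flap",np.arccos((.085-m[0])/.205).round(3),"stay top",len(b),b.mean(0).round(3),b[:,2].max().round(3))
E
```

```text
21.6 [ 0.048 -0.002  0.306] flap 1.389 stay top 52 [0.045 0.116 0.236] 0.256
22.9 [ 0.044 -0.003  0.306] flap 1.371 stay top 46 [0.046 0.116 0.237] 0.256
24.1 [ 0.04  -0.003  0.305] flap 1.35 stay top 41 [0.046 0.115 0.237] 0.255
25.4 [ 0.036 -0.002  0.304] flap 1.328 stay top 40 [0.045 0.116 0.237] 0.255
26.6 [ 0.031 -0.003  0.302] flap 1.303 stay top 48 [0.044 0.116 0.235] 0.256
27.9 [ 0.028 -0.001  0.302] flap 1.287 stay top 53 [0.043 0.116 0.235] 0.255
```

>>> {"fn": "send_rows", "kwargs": {"offset": [[0, 0, 0], [0, 0, 0], [0, 0, 0], [0, 0, 0], [0, 0, 0]], "twist": [[0, 0, 0], [0, 0, 0], [0, 0, 0], [0, 0, 0], [0, 0, 0]]}}

```text
clock: 28.27
eef_pos: [0.4059, 0.3097, 0.2349]
orientation: [[-0.057, 0.938, 0.341], [0.998, 0.054, 0.019], [-0.001, 0.341, -0.94]]
ft_force: [-0.4, -0.4, -0.2]
width: 0.412
finger_force: 0.0
```

>>> {"fn": "send_rows", "kwargs": {"offset": [[0, 0, 0], [0, 0, 0], [0, 0, 0], [0, 0, 0], [0, 0, 0]], "twist": [[0, 0, 0], [0, 0, 0], [0, 0, 0], [0, 0, 0], [0, 0, 0]]}}

```text
clock: 28.68
eef_pos: [0.4059, 0.3097, 0.2349]
orientation: [[-0.057, 0.938, 0.341], [0.998, 0.054, 0.019], [-0.001, 0.341, -0.94]]
ft_force: [-1.2, -0.0, -0.5]
width: 0.411
finger_force: 0.0
```

>>> {"fn": "send_rows", "kwargs": {"offset": [[0, 0, 0], [0, 0, 0], [0, 0, 0], [0, 0, 0], [0, 0, 0]], "twist": [[0, 0, 0], [0, 0, 0], [0, 0, 0], [0, 0, 0], [0, 0, 0]]}}

```text
clock: 29.1
eef_pos: [0.4059, 0.3097, 0.2349]
orientation: [[-0.057, 0.938, 0.341], [0.998, 0.054, 0.019], [-0.001, 0.342, -0.94]]
ft_force: [0.3, 0.1, -0.2]
width: 0.412
finger_force: 0.0
```

>>> {"fn": "send_rows", "kwargs": {"offset": [[0, 0, 0], [0, 0, 0], [0, 0, 0], [0, 0, 0], [0, 0, 0]], "twist": [[0, 0, 0], [0, 0, 0], [0, 0, 0], [0, 0, 0], [0, 0, 0]]}}

```text
clock: 29.52
eef_pos: [0.4059, 0.3097, 0.2349]
orientation: [[-0.057, 0.938, 0.341], [0.998, 0.054, 0.019], [-0.001, 0.341, -0.94]]
ft_force: [0.2, 0.2, 0.2]
width: 0.408
finger_force: 0.0
```

```bash
python3 rod.py; python3 - <<'E'
from h import *
from cell import eyes,status,r
xj=np.array([.9949,.101,0]);yj=np.array([-.101,.9949,0]);O=np.array([.5574,-.1879,0])
a=eyes.camera("scene");W=cloud(a).reshape(-1,3)-O;J=np.stack([W@xj,W@yj,W[:,2]],1)
f=J[(abs(J[:,1])<.05)&(J[:,0]>-.15)&(J[:,0]<.14)&(J[:,2]>.27)&(J[:,2]<.35)];m=np.median(f,0)
b=J[(abs(J[:,1]-.115)<.008)&(J[:,0]>-.1)&(J[:,0]<.07)&(J[:,2]>.20)&(J[:,2]<.27)]
fl=np.arccos((.085-m[0])/.205);print(status.get_state()["clock"],fl,b.mean(0))
if fl>1.24 and b[:,2].max()>.245: print(r.hand_in())
E
```

```text
top 57 [0.551 0.093 0.073] [0.569 0.128 0.087]
top 119 [0.543 0.201 0.068] [0.563 0.281 0.089]
scene 57 [0.553 0.091 0.065] [0.571 0.129 0.087]
scene 71 [0.545 0.215 0.065] [0.562 0.284 0.086]
29.6667 1.285573016993641 [0.04295646 0.11569828 0.23598323]
the job is handed in; nothing more can be done
None
```

The job is handed in at about 30 s: the flap rests on the upright stay at about 1.28 rad, and the rod is through both ears of the smaller white bracket, sticking out about 43 mm on one side and 86 mm on the other, released with the arm clear; I did not re-measure the bystanders.

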